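Load a descaler tablet and hold the rinse dial

ROBOT

A 7-joint arm with a two-finger parallel gripper is mounted at the origin on the work surface. World frame = base frame: x ahead of the robot, y to its left, z up, the work surface at z = 0. Lengths are in m, angles in rad, forces in N, time in s.
With the tool pointing down it reaches from about 0.425 to 0.925 m from the base axis. Payload 6.8 kg.
Tool frame: the origin (TCP) lies at the very end of the fingers, on their centre line; the grasp point (between the pads) lies 19 mm behind it; z points along the fingers, y is the line along which they close (so a half turn about z gives the same grasp; the last joint's range is limited). The gripper opens to 85 mm and grips with 20 to 120 N. Pads are 22 mm wide; open, the fingers measure 114 mm over their backs; the gripper's body (76 mm by 85 mm) begins 54 mm behind the grasp point. The pads swing forward as they close: fully open they stand 13 mm farther back than shut.
Start: joints at [1.202, 0.477, 0.022, 1.555, -0.011, 1.109, -0.083], TCP at [0.174, -0.652, 0.231] pointing down, gripper open.
Joint ranges: [-2.96, 2.96], [-0.34, 2.1], [-1.41, 1.46], [0.24, 2.44], [-1.37, 4.51], [0.17, 1.92], [-2.96, 2.96]. Speed limits (rad/s): [2.39, 2.39, 3.14, 3.14, 3.14, 3.14, 3.14].

INTERFACE

Orientations are given as a unit quaternion [w, x, y, z].
In Python, from station import bot gives the robot as it stands.
- The arm moves only by the tool jog_arm, never from a script. Its argument "motion" is a list of rows, each a list of 7 numbers: the turn, a rotation vector about the tool's x, y, z in rad, then the shift along the tool's x, y, z in mm, then the finger opening in mm, from 0 to 85.4. A call has 1 to 10 rows; each row is the pose to reach, as a shift and turn from the pose commanded when the call began, along the tool's axes at that moment; what a row does not reach only later rows make up. A row lasts 1/8 s, in which the tool goes at most 62.5 mm and 10.7 degrees, less where a joint would pass 70% of its speed; a pose out of reach is approached as far as the arm can. A call with a gripper value outside its range is refused whole. The fingers move at their own pace and stop on an object; "grip_force" is the grip in N (left out, the last holds). Time passes only in rows, so rows that repeat a pose let the fingers close. It gives the time, the measured TCP pose, the force, the opening and the grip force at its end, in the units of the state.
- bot.get_obs(): the state, without advancing time (a new reading comes with each control period).
- bot.read_camera(name): name is "side" or "top" or "wrist"; returns a dict with "pixels" (480x640x3 uint8, red, green, blue), "camera_matrix" (3x3 intrinsics, pixels), "T" (4x4, takes a point from camera to world coordinates); the wrist camera has in their place "tool_from_camera" (4x4, takes a point from camera to tool coordinates, whose origin is the TCP and whose axes are the flange's). Camera axes: x right, y down, z forward; pixel columns grow to the right and rows downward; lengths in m; the calibration is good to about 2 mm. A picture is of the moment at which its call begins: read the wrist's pose just before it. There is no depth.
- bot.hand_in(): hands the job in; it is judged then, once.
Trained networks look in a picture, given as the dict that the camera call returned (one of the last four; its "shot" number tells which), for a name from the list of things; names that differ only in an ending like _2 or _b are one class to them, and where a whole thing is asked for, a point or a joint stands for the part that bears it (a point fixed in the world has none). Each returns a list of dicts, best first, with "score" (0 to 1); they miss things now and then, are a little off and sometimes report something else, mostly with a low value. They report only what shows in the picture. A call takes as long as a camera call.
- bot.spot_in(thing, picture): "xy" ([column, row] in pixels, amid what is visible of it).
- bot.tip_of(thing, picture): "xy" ([column, row] in pixels: a listed point, or the origin of a listed thing).
The state is a dict: "t": time; "q": joint angles; "joint_vel": joint speeds; "joint_torque": joint torques, N m; "eef_pos": TCP position; "tool_rot": TCP orientation; "contact_force": force on the tool from outside, world axes, zero at the start; "torque": the same for the moment, N m; "gripper_width": opening from 0.0 (shut) to 1.0 (fully open); "grasp_force": force on a finger pad.
Only numpy, scipy, OpenCV 4.12 (cv2) and the standard library are available. Lean on these libraries where they do the work, as an engineer would, in place of code of your own. Each camera call takes 0.05 s, during which the arm holds its last target. There are 200 camera calls.

TASK

Take the blue tablet out of the orange pocket tray on the drainer, stand it upright in the small round well of the grey tablet doser and let go of it. Then turn the doser's spring-return dial clockwise past its first two clicks to the third, the red mark, and finish with the gripper still holding it there against its spring, because it flies back when let go. Leave the other tablets and the washing-up where they are.

Things in the scene. Friction and masses are not known exactly. Their poses are not given: they have to be found in the camera images.
- tablet_blue: The blue tablet: an upright solid cylinder, 18 mm in diameter, 30 mm tall, about 14 g. Origin at the centre of its underside, z up. It starts in one of the tray's three pockets, 10 mm deep, so that its upper 20 mm stick out; 1 mm free play around it.
- tray: Fixed orange pocket tray, 75 x 210 x 16 mm, origin at the centre of its underside, which rests on the drainer deck 20 mm above the worktop (so its top is 36 mm above the worktop). Its own y axis runs along the row of three pockets, at y = -70, 0 and +70 mm; each is a 21 mm round hole 10 mm deep with its floor 6 mm above the origin. Which tablet stands in which pocket varies.
- tablet_white: White tablet, same size as the blue one, to be left in its pocket. Origin at the centre of its underside.
- tablet_green: Green tablet, same size as the blue one, to be left in its pocket. Origin at the centre of its underside.
- doser: Fixed grey tablet doser standing on the worktop, 190 (x) x 260 (y) x 60 mm high, origin at the centre of its underside, axes along its edges, z up. Flat top (deck) 60 mm above the worktop. On the deck: a clear tank at the back (x from 47 to 89 mm, y from -115 to 115 mm, 50 mm high, black cap 12 mm higher at y = 50 mm), the white-rimmed round well at x = -30, y = 75 mm, and the black dial with its axis at x = -30, y = -70 mm.
- well (a point): Centre of the well's black floor, level with the doser's deck (60 mm above the worktop). The well is a white ring standing on the deck, 34 mm inside and 42 mm outside diameter, 12 mm high; a tablet in it sticks out 18 mm. Axes as the doser's.
- dial_grip (a point): Point on the dial's vertical axis, at the height to grip, 88 mm above the worktop; it turns with the dial. The dial is a black disc, 62 mm in diameter, from 60 to 70 mm above the worktop, with an upright grip bar across it, 54 mm long, 14 mm thick, from 70 to 102 mm above the worktop, centred on the axis. The point's x axis runs along the bar, toward the end with the white pointer line on top; at rest it is parallel to the doser's x axis.
- dial (a joint): Angle of the dial in rad: 0 at rest (pointer to the white line on the deck, toward the tank), growing as it turns clockwise seen from above, up to a stop at 1.25. Clicks (detents) at 0.4 (one black dot), 0.8 (two black dots) and 1.2 (three red dots, just before the stop). A spring turns it back to 0 from everywhere: about 0.08 N m at rest, growing to 0.18 N m at the third click, with up to 0.06 N m more or less around the clicks; the clicks do not hold it.
- saucepan: Steel saucepan on the drainer, 150 mm in diameter, 85 mm high, black handle reaching 238 mm from its axis along its +y, loose, 0.8 kg. Origin at the centre of its underside. Leave alone.
- ramekin_a: Glass ramekin, 84 mm in diameter, 45 mm high, loose. Origin at the centre of its underside. Leave alone.
- ramekin_b: Second glass ramekin, the same. Leave alone.
- red_lid: Red silicone lid lying on the drainer, 110 mm in diameter, 26 mm high with its knob, loose. Origin at the centre of its underside. Leave alone.
- soap_dish: Fixed green plastic soap dish on the drainer, 80 x 110 x 32 mm, with a hinged flap along its far edge. Origin at the centre of its underside. Leave alone.
- soap_flap_handle (a point): Knob of the soap dish's flap, which stays at whatever angle it is. Leave alone.

How it is judged:
By the outcome, as a careful person would: the job done as asked, in the order asked, and still so for the second after the job is handed in, while the arm keeps its last pose, push and grip.
It also fails if it takes over 61 s, if anything falls off the work surface, if the arm or the gripper's body presses on something with over 40 N, if the wrist force passes 120 N, or if a joint passes its speed limit or range.

## Working session

There is one attempt and no reset: what is moved stays moved. The work goes in short steps, Python scripts to look and compute and a tool call to move; the robot and the scene stay as the last step left them, time stands still between calls to the robot, and variables do not carry over. Pictures are saved under pics/ and viewed, at most 10 in all, crops included, and the job is handed in when it is done.

Besides the shell and the picture viewer there is one more tool, called after ">>>" by a JSON object that holds its "name" and its "arguments". jog_arm: Moves the arm, as the interface text tells. Its arguments: {"type":"object","properties":{"motion":{"type":"array"},"grip_force":{"type":"number"}},"required":["motion"]}

```bash
ls; mkdir -p pics; cat > h.py <<'E'
import numpy as np, cv2
from station import bot
from scipy.spatial.transform import Rotation as R
def rot(o): q=o["tool_rot"]; return R.from_quat([q[1],q[2],q[3],q[0]])
def ray(p,xy,o=None):
    K=np.array(p["camera_matrix"]); d=np.linalg.inv(K)@[xy[0],xy[1],1]
    if "T" in p: T=np.array(p["T"])
    else:
        W=np.eye(4);W[:3,:3]=rot(o).as_matrix();W[:3,3]=o["eef_pos"];T=W@np.array(p["tool_from_camera"])
    return T[:3,3],T[:3,:3]@d
def at(p,xy,z,o=None):
    c,d=ray(p,xy,o); return c+d*(z-c[2])/d[2]
def save(p,n): cv2.imwrite("pics/"+n,cv2.cvtColor(p["pixels"],cv2.COLOR_RGB2BGR))
E
python3 - <<'E'
from h import *
np.set_printoptions(precision=4,suppress=True)
o=bot.get_obs(); print(o); print(rot(o).as_matrix())
Z={"tablet_blue":.026,"tablet_white":.026,"tablet_green":.026,"tray":.02,"doser":0,"well":.06,"dial_grip":.088,"saucepan":.02}
for n in ["top","side"]:
    p=bot.read_camera(n); save(p,n+"1.png"); print(n,np.array(p["T"])[:3,3])
    for k,z in Z.items():
        for r in bot.tip_of(k,p)[:2]: print(k,round(r["score"],2),np.round(r["xy"]),at(p,r["xy"],z))
E
```

```text
pics
{'t': 0.0, 'q': array([ 1.2019,  0.4778,  0.0224,  1.5565, -0.0115,  1.1093, -0.0831]), 'joint_vel': array([ 0.0004,  0.0005, -0.0015, -0.0005, -0.0004,  0.0005,  0.0001]), 'joint_torque': array([ -0.    , -59.6458,   1.6077, -28.1195,   0.0124,   0.0091,
        -0.    ]), 'eef_pos': array([ 0.1739, -0.6516,  0.2303]), 'tool_rot': array([-0.0009,  0.9915,  0.13  , -0.0002]), 'contact_force': array([ 0.4035, -0.5494, -0.0697]), 'torque': array([ 0.0424, -0.0437,  0.0059]), 'grasp_force': 0.0, 'gripper_width': 1.0017076533157026}
[[ 0.9662  0.2578 -0.0006]
 [ 0.2578 -0.9662  0.0017]
 [-0.0001 -0.0018 -1.    ]]
top [0.4859 0.0193 1.3059]
tablet_blue 0.62 [224. 284.] [0.4626 0.2292 0.026 ]
tablet_white 0.42 [291. 272.] [0.4911 0.0825 0.026 ]
tablet_green 0.36 [148. 304.] [0.4146 0.3932 0.026 ]
tray 0.95 [257. 274.] [0.4847 0.157  0.02  ]
doser 0.78 [454. 273.] [ 0.4959 -0.2803  0.    ]
doser 0.32 [146. 304.] [0.412  0.4043 0.    ]
well 0.6 [420. 278.] [ 0.4841 -0.1927  0.06  ]
dial_grip 0.95 [493. 299.] [ 0.4431 -0.3401  0.088 ]
saucepan 0.76 [170. 174.] [0.7032 0.357  0.02  ]
saucepan 0.37 [260. 276.] [0.4803 0.1503 0.02  ]
side [0.2763 0.7833 1.0227]
tablet_blue 0.44 [320. 346.] [0.4666 0.2173 0.026 ]
tablet_white 0.4 [331. 292.] [0.4914 0.0818 0.026 ]
tray 0.87 [324. 321.] [0.4805 0.1543 0.02  ]
doser 0.88 [376. 188.] [ 0.4978 -0.2916  0.    ]
well 0.62 [372. 196.] [ 0.4845 -0.1983  0.06  ]
saucepan 0.66 [186. 368.] [0.6962 0.3496 0.02  ]
```

View pics/top1.png

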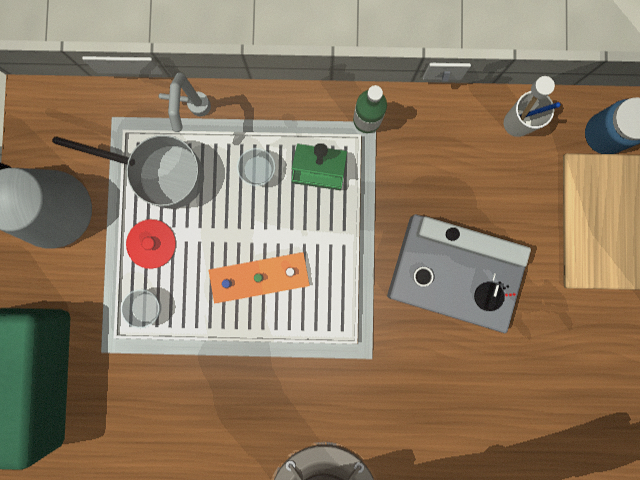

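View pics/side1.png

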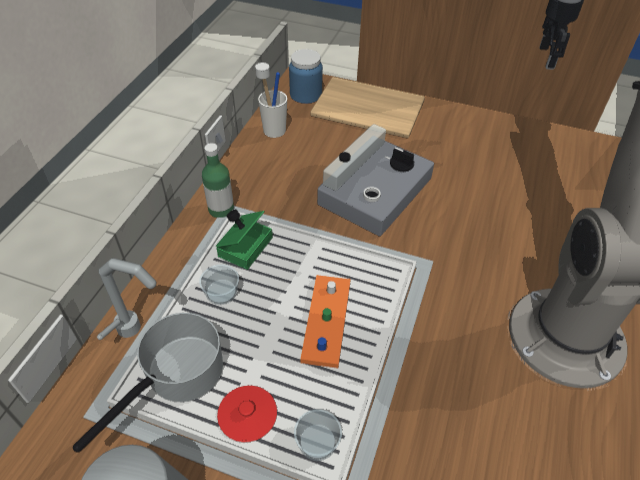

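The top view shows blue at (226,284), green at (258,278) and white at (290,271). The well is at (424,276) and the dial at (490,296). The side view agrees with this. Next I'll move to a waypoint over the doser.

```bash
cat >> h.py <<'E'
np.set_printoptions(precision=4,suppress=True)
def plan(pos,yaw,o=None):
    "row from measured pose to TCP pos, tool straight down, tool x at yaw deg"
    o=o or bot.get_obs(); r=rot(o)
    t=R.from_euler("z",yaw,degrees=True)*R.from_euler("x",np.pi)
    print("turn",(r.inv()*t).as_rotvec(),"shift mm",r.inv().apply(np.array(pos)-o["eef_pos"])*1e3)
E
python3 -c "
from h import *
plan([.45,-.24,.29],60)"
```

```text
turn [ 0.0001  0.     -0.7864] shift mm [ 372.8827 -327.1135  -58.6811]
```

>>> {"name": "jog_arm", "arguments": {"motion": [[0, 0, -0.786, 373, -327, -59, 60], [0, 0, -0.786, 373, -327, -59, 60], [0, 0, -0.786, 373, -327, -59, 60], [0, 0, -0.786, 373, -327, -59, 60], [0, 0, -0.786, 373, -327, -59, 60], [0, 0, -0.786, 373, -327, -59, 60], [0, 0, -0.786, 373, -327, -59, 60], [0, 0, -0.786, 373, -327, -59, 60], [0, 0, -0.786, 373, -327, -59, 60], [0, 0, -0.786, 373, -327, -59, 60]]}}

```text
t: 2.15
eef_pos: [0.4498, -0.2406, 0.2903]
tool_rot: [0.0, 0.866, 0.5, -0.0]
contact_force: [0.3, -1.2, -0.7]
gripper_width: 0.702
grasp_force: 0.0
```

```bash
python3 - <<'E'
from h import *
o=bot.get_obs(); p=bot.read_camera("wrist"); save(p,"w1.png")
for k,z in {"well":.06,"dial_grip":.088,"doser":0}.items():
    for r in bot.tip_of(k,p)[:2]: print(k,round(r["score"],2),np.round(r["xy"]),at(p,r["xy"],z,o))
plan([.462,.222,.20],101,o)
E
```

```text
well 0.61 [325. 133.] [ 0.4845 -0.1972  0.06  ]
well 0.51 [364. 296.] [ 0.4413 -0.3508  0.06  ]
dial_grip 0.78 [367. 296.] [ 0.4467 -0.339   0.088 ]
doser 0.82 [374. 195.] [ 0.4974 -0.2813  0.    ]
turn [-0.0002  0.0006 -0.716 ] shift mm [ 406.6884 -220.8651   90.0095]
```

View pics/w1.png

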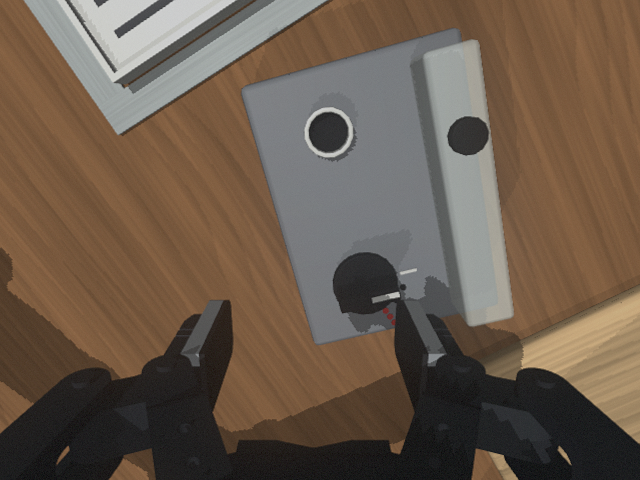

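The wrist view shows the well rim centred at about (329,132) and the dial disc at about (366,283). Now I'll move above the blue tablet.

>>> {"name": "jog_arm", "arguments": {"motion": [[0, 0, -0.716, 407, -221, 60, 60], [0, 0, -0.716, 407, -221, 60, 60], [0, 0, -0.716, 407, -221, 60, 60], [0, 0, -0.716, 407, -221, 60, 50], [0, 0, -0.716, 407, -221, 90, 50], [0, 0, -0.716, 407, -221, 90, 50], [0, 0, -0.716, 407, -221, 90, 50], [0, 0, -0.716, 407, -221, 90, 50], [0, 0, -0.716, 407, -221, 90, 50], [0, 0, -0.716, 407, -221, 90, 50]]}}

```text
t: 3.6
eef_pos: [0.4628, 0.2214, 0.2001]
tool_rot: [0.0, 0.637, 0.771, -0.001]
contact_force: [-0.4, -0.4, 0.4]
gripper_width: 0.586
grasp_force: 0.0
```

```bash
python3 - <<'E'
from h import *
o=bot.get_obs(); p=bot.read_camera("wrist"); save(p,"w2.png")
print(o["eef_pos"])
hsv=cv2.cvtColor(p["pixels"],cv2.COLOR_RGB2HSV)
m=cv2.inRange(hsv,(105,120,50),(130,255,255)); n,l,s,c=cv2.connectedComponentsWithStats(m)
for i in range(1,n):
    if s[i,4]>150: print("blue",s[i],c[i],at(p,c[i],.046,o))
for k,z in {"tablet_blue":.026,"tray":.02}.items():
    for r in bot.tip_of(k,p)[:3]: print(k,round(r["score"],2),np.round(r["xy"]),at(p,r["xy"],z,o))
E
```

```text
[0.4628 0.2214 0.2001]
tablet_blue 0.88 [316. 208.] [0.4635 0.2244 0.026 ]
tray 0.95 [311. 291.] [0.473  0.1515 0.02  ]
```

View pics/w2.png

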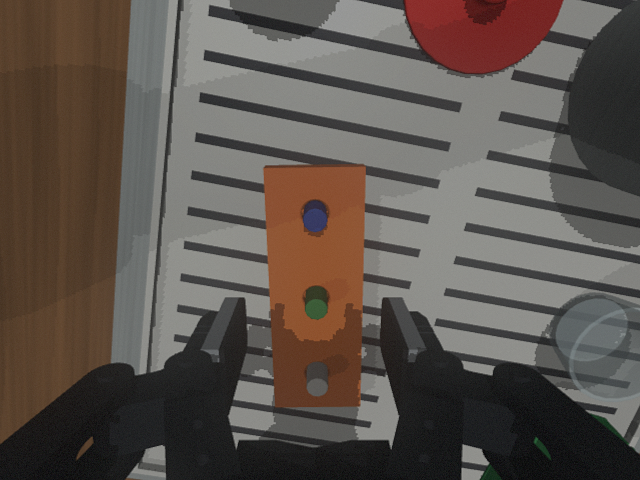

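The wrist view shows the blue tablet from about (315,200) to (315,232) with its top face at about (315,220). Green and white sit below it at (316,308) and (317,385).

```bash
python3 - <<'E'
from h import *
o=bot.get_obs()
def blob(p):
    a=p["pixels"].astype(int); m=((a[...,2]>a[...,0]+25)&(a[...,2]>a[...,1]+20)).astype(np.uint8)
    n,l,s,c=cv2.connectedComponentsWithStats(m); return [(s[i],c[i]) for i in range(1,n) if s[i,4]>25]
for n in ["wrist","top","side"]:
    p=bot.read_camera(n)
    for s,c in blob(p):
        x=at(p,c,.046,o)
        if abs(x[0]-.463)<.05 and abs(x[1]-.222)<.05: print(n,s,c,x)
    if n=="wrist":
        print(at(p,(315,220),.056,o)); g,w=at(p,(316,309),.056,o),at(p,(317,386),.056,o); print(g,w)
    else:
        print([ (k,at(p,r["xy"],.026)) for k in("tablet_white","tablet_green") for r in bot.tip_of(k,p)[:1]])
E
```

```text
wrist [303 208  23  23 420] [314.2286 219.0595] [0.4631 0.2201 0.046 ]
[0.4632 0.2221 0.056 ]
[0.4772 0.1536 0.056 ] [0.4911 0.0861 0.056 ]
top [222 280   8   8  51] [225.5294 283.4314] [0.4632 0.222  0.046 ]
[('tablet_white', array([0.4807, 0.0884, 0.026 ])), ('tablet_green', array([0.4839, 0.1518, 0.026 ]))]
side [318 338   8  12  91] [321.5275 343.5604] [0.4627 0.2218 0.046 ]
[('tablet_white', array([0.4919, 0.0757, 0.026 ])), ('tablet_green', array([0.4816, 0.1545, 0.026 ]))]
```

```bash
python3 -c "
from h import *
plan([.4631,.222,.041],101.6)"
```

```text
turn [ 0.0002  0.0002 -0.0108] shift mm [ -0.727    0.4485 159.3841]
```

>>> {"name": "jog_arm", "arguments": {"motion": [[0, 0, -0.01, -0.7, 0.4, 60, 40], [0, 0, -0.01, -0.7, 0.4, 120, 40], [0, 0, -0.01, -0.7, 0.4, 145, 40], [0, 0, -0.01, -0.7, 0.4, 159, 40], [0, 0, -0.01, -0.7, 0.4, 159, 40], [0, 0, -0.01, -0.7, 0.4, 159, 5], [0, 0, -0.01, -0.7, 0.4, 159, 5], [0, 0, -0.01, -0.7, 0.4, 159, 5], [0, 0, -0.01, -0.7, 0.4, 159, 5], [0, 0, -0.01, -0.7, 0.4, 159, 5]], "grip_force": 30}}

```text
t: 5.35
eef_pos: [0.4639, 0.2228, 0.0426]
tool_rot: [0.001, 0.632, 0.775, 0.001]
contact_force: [-0.8, -0.8, 7.8]
gripper_width: 0.193
grasp_force: 29.6
```

>>> {"name": "jog_arm", "arguments": {"motion": [[0, 0, 0, 0, 0, -10, 5], [0, 0, 0, 0, 0, -20, 5], [0, 0, 0, 0, 0, -40, 5], [0, 0, 0, 0, 0, -80, 5], [0, 0, 0, 0, 0, -130, 5], [0, 0, 0, 0, 0, -130, 5], [0, 0, 0, 0, 0, -130, 5]]}}

```text
t: 6.22
eef_pos: [0.4629, 0.222, 0.1718]
tool_rot: [0.0, 0.632, 0.775, 0.0]
contact_force: [0.1, -0.2, 0.3]
gripper_width: 0.191
grasp_force: 29.3
```

```bash
python3 - <<'E'
from h import *
o=bot.get_obs(); p=bot.read_camera("wrist"); print(o["eef_pos"],o["gripper_width"],o["grasp_force"])
cv2.imwrite("pics/w3.png",cv2.resize(cv2.cvtColor(p["pixels"],cv2.COLOR_RGB2BGR)[200:400,200:450],None,fx=3,fy=3)[:600,:750])
a=(.4845,-.197,.06)
plan([.4845,-.197,.17],101.6,o)
E
```

```text
[0.4629 0.222  0.1718] 0.1909223787151368 29.33262974023819
turn [ 0.0007  0.0004 -0.0008] shift mm [-414.7874  -62.7782    1.9554]
```

View pics/w3.png

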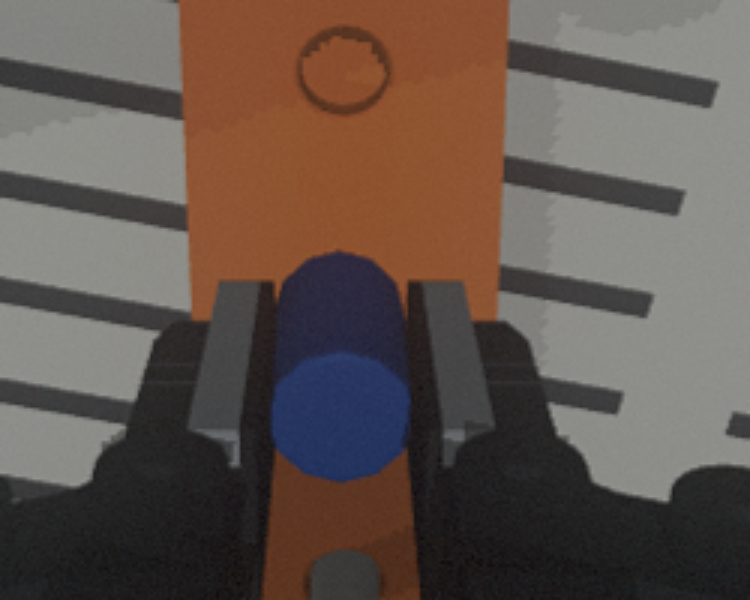

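The tablet is held upright between the pads and its pocket is empty.

>>> {"name": "jog_arm", "arguments": {"motion": [[0, 0, 0, -62, -9, 0, 5], [0, 0, 0, -124, -18, 0, 5], [0, 0, 0, -186, -28, 0, 5], [0, 0, 0, -248, -38, 0, 5], [0, 0, 0, -310, -47, 0, 5], [0, 0, 0, -372, -56, 0, 5], [0, 0, 0, -415, -63, 2, 5], [0, 0, 0, -415, -63, 2, 5], [0, 0, 0, -415, -63, 2, 5]]}}

```text
t: 7.4
eef_pos: [0.4838, -0.1959, 0.1683]
tool_rot: [-0.001, 0.632, 0.775, 0.0]
contact_force: [-0.3, 1.0, 0.2]
gripper_width: 0.189
grasp_force: 29.3
```

```bash
python3 - <<'E'
from h import *
o=bot.get_obs(); print(o["eef_pos"],o["gripper_width"])
p=bot.read_camera("wrist"); save(p,"w4.png")
o1=dict(eef_pos=np.array([.4498,-.2406,.2903]),tool_rot=[0,.866,.5,0])
print(at(p,(329,132),.072,o1),at(p,(366,283),.070,o1))
print([(r["score"],r["xy"],at(p,r["xy"],.06,o)) for r in bot.tip_of("well",p)[:2]])
t=bot.read_camera("top"); s=bot.read_camera("side")
print(at(t,(424,276),.072),at(s,(372,193),.072))
for c in (t,s): print([(r["score"],at(c,r["xy"],.072)) for r in bot.spot_in("well",c)[:1]],[at(c,r["xy"],.088) for r in bot.tip_of("dial_grip",c)[:1]])
E
```

```text
[ 0.4838 -0.1959  0.1683] 0.18921703427700814
[ 0.4894 -0.1965  0.072 ] [ 0.4519 -0.3345  0.07  ]
[(0.63, [318.7, 242.2], array([ 0.4869, -0.199 ,  0.06  ]))]
[ 0.4883 -0.2001  0.072 ] [ 0.4852 -0.1962  0.072 ]
[(0.6, array([ 0.5483, -0.197 ,  0.072 ]))] []
[(0.65, array([ 0.4997, -0.2229,  0.072 ]))] [array([ 0.446 , -0.3356,  0.088 ])]
```

View pics/w4.png

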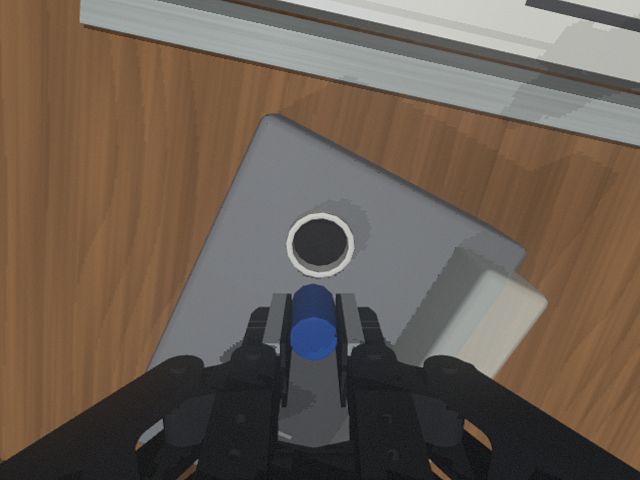

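The rim, seen from close by, is centred at about (320,245).

```bash
python3 - <<'E'
from h import *
o=bot.get_obs(); p=bot.read_camera("wrist")
w=at(p,(320,244.5),.071,o); print(w, at(p,(286,244),.071,o)-at(p,(354,244),.071,o))
plan([w[0],w[1],.079],101.6,o)
E
```

```text
[ 0.4881 -0.1978  0.071 ] [-0.0405 -0.0084  0.    ]
turn [0.0001 0.0001 0.0006] shift mm [-2.1244  3.1502 90.403 ]
```

>>> {"name": "jog_arm", "arguments": {"motion": [[0, 0, 0, -2, 3, 30, 5], [0, 0, 0, -2, 3, 60, 5], [0, 0, 0, -2, 3, 80, 5], [0, 0, 0, -2, 3, 88, 5], [0, 0, 0, -2, 3, 90, 5], [0, 0, 0, -2, 3, 90, 5], [0, 0, 0, -2, 3, 90, 5]]}}

```text
t: 8.72
eef_pos: [0.4884, -0.1985, 0.0801]
tool_rot: [0.001, 0.632, 0.775, 0.0]
contact_force: [0.1, 0.1, -1.4]
gripper_width: 0.194
grasp_force: 29.3
```

```bash
python3 - <<'E'
from h import *
o=bot.get_obs(); print(o["eef_pos"],o["contact_force"],o["gripper_width"])
p=bot.read_camera("wrist"); s=bot.read_camera("side")
a=cv2.cvtColor(p["pixels"],cv2.COLOR_RGB2BGR)[220:400,230:410]; b=cv2.cvtColor(s["pixels"],cv2.COLOR_RGB2BGR)[150:240,330:420]
cv2.imwrite("pics/w5.png",np.hstack([cv2.resize(a,(400,400),interpolation=2),cv2.resize(b,(400,400),interpolation=2)]))
E
```

```text
[ 0.4884 -0.1985  0.0801] [ 0.0544  0.1369 -1.3791] 0.193918392651481
```

View pics/w5.png

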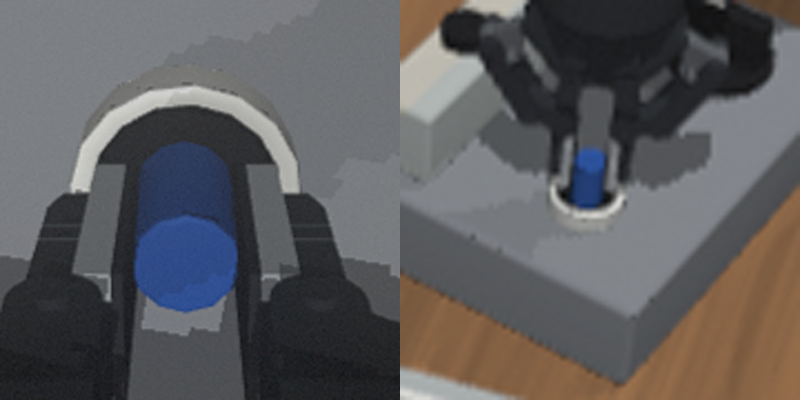

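The tablet is centred inside the ring, so I'll lower it until it touches the floor.

>>> {"name": "jog_arm", "arguments": {"motion": [[0, 0, 0, 0, 0, 1.5, 5], [0, 0, 0, 0, 0, 3, 5], [0, 0, 0, 0, 0, 3, 5], [0, 0, 0, 0, 0, 3, 5]]}}

```text
t: 9.32
eef_pos: [0.488, -0.1984, 0.0766]
tool_rot: [0.0, 0.632, 0.775, -0.0]
contact_force: [-0.7, -0.2, 4.8]
gripper_width: 0.192
grasp_force: 29.9
```

>>> {"name": "jog_arm", "arguments": {"motion": [[0, 0, 0, 0, 0, 0, 22], [0, 0, 0, 0, 0, 0, 30], [0, 0, 0, 0, 0, 0, 40], [0, 0, 0, 0, 0, 0, 40], [0, 0, 0, 0, 0, -10, 40], [0, 0, 0, 0, 0, -30, 40], [0, 0, 0, 0, 0, -70, 40], [0, 0, 0, 0, 0, -100, 40], [0, 0, 0, 0, 0, -100, 40]]}}

```text
t: 10.45
eef_pos: [0.4896, -0.1987, 0.1793]
tool_rot: [0.003, 0.632, 0.775, 0.001]
contact_force: [-0.1, -0.8, 0.5]
gripper_width: 0.47
grasp_force: 0.0
```

```bash
python3 - <<'E'
from h import *
o=bot.get_obs(); print(o["eef_pos"],o["gripper_width"])
# doser yaw: well->dial from two estimates
for d in ([.4467,-.339],[.446,-.3356],[.4431,-.3401],[.4519,-.3345]): v=np.array(d)-[.4878,-.1975]; print(np.linalg.norm(v),np.degrees(np.arctan2(v[0],-v[1])))
plan([.52,-.26,.23],165,o)
E
```

```text
[ 0.4896 -0.1987  0.1793] 0.47026100537654925
0.14734809126690446 -16.196433880339853
0.1442873868361334 -16.839973096108295
0.14944179468943752 -17.40434226131552
0.1416255979687288 -14.683847580253085
turn [ 0.0022  0.0054 -1.1071] shift mm [-66.3167  17.6698 -50.3693]
```

```bash
python3 -c "
from h import *
plan([.51,-.355,.22],164)"
```

```text
turn [ 0.0023  0.0054 -1.0897] shift mm [-157.3494  -11.2206  -40.2011]
```

>>> {"name": "jog_arm", "arguments": {"motion": [[0, 0, -0.15, -30, -2, -40, 40], [0, 0, -0.3, -60, -4, -40, 40], [0, 0, -0.45, -90, -6, -40, 40], [0, 0, -0.6, -120, -8, -40, 40], [0, 0, -0.75, -157, -11, -40, 40], [0, 0, -0.9, -157, -11, -40, 40], [0, 0, -1.09, -157, -11, -40, 40], [0, 0, -1.09, -157, -11, -40, 40], [0, 0, -1.09, -157, -11, -40, 40]]}}

```text
t: 11.58
eef_pos: [0.5083, -0.3541, 0.2159]
tool_rot: [-0.0, 0.141, 0.99, 0.0]
contact_force: [0.6, 0.2, -0.1]
gripper_width: 0.469
grasp_force: 0.0
```

```bash
python3 - <<'E'
from h import *
o=bot.get_obs(); print(o["eef_pos"],o["q"])
p=bot.read_camera("wrist"); save(p,"w6.png")
for k,z in {"well":.06,"dial_grip":.088,"tablet_blue":.06}.items():
    for r in bot.tip_of(k,p)[:1]: print(k,round(r["score"],2),np.round(r["xy"]),at(p,r["xy"],z,o))
E
```

```text
[ 0.5083 -0.3541  0.2159] [ 1.064   0.51   -0.7661  1.6703  0.3854  1.1194  1.4788]
well 0.94 [520. 128.] [ 0.4873 -0.1972  0.06  ]
dial_grip 0.58 [310. 130.] [ 0.4467 -0.3368  0.088 ]
tablet_blue 0.62 [515. 124.] [ 0.4837 -0.2003  0.06  ]
```

View pics/w6.png

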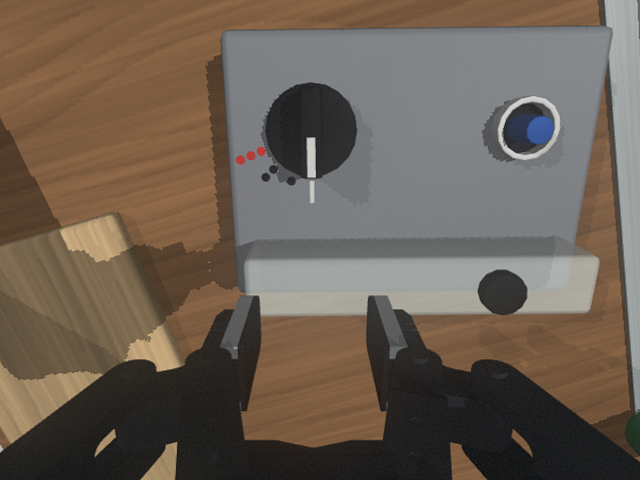

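The blue tablet stands in the well (rim centre about (529,128)). The dial disc is at about (311,130), with the bar vertical and the pointer line running from (311,138) to (311,178).

```bash
python3 - <<'E'
from h import *
o=bot.get_obs(); p=bot.read_camera("wrist")
print(at(p,(311,130),.070,o),at(p,(529,128),.072,o))
a,b=at(p,(311,178),.102,o),at(p,(311,138),.102,o); d=a-b; print(a,b,np.degrees(np.arctan2(d[1],d[0])))
e,f=at(p,(222,31),.06,o),at(p,(612,27),.06,o); d=f-e; print(np.degrees(np.arctan2(d[1],d[0]))-90, np.linalg.norm(d))
h=np.array([np.cos(np.radians(-16.)),np.sin(np.radians(-16.))])
print("axis from pointer end:",a[:2]-.027*h)
plan([.4475,-.3370,.135],164,o)
E
```

```text
[ 0.4481 -0.3369  0.07  ] [ 0.4868 -0.1969  0.072 ]
[ 0.4742 -0.3443  0.102 ] [ 0.4511 -0.3377  0.102 ] -16.08837060135996
-15.455434438086684 0.2534505743139505
axis from pointer end: [ 0.4483 -0.3369]
turn [-0.0002 -0.     -0.0006] shift mm [63.4599 -0.404  81.3486]
```

>>> {"name": "jog_arm", "arguments": {"motion": [[0, 0, 0, 40, 0, 20, 40], [0, 0, 0, 63, -0.4, 60, 40], [0, 0, 0, 63, -0.4, 90, 40], [0, 0, 0, 63, -0.4, 115, 40], [0, 0, 0, 63, -0.4, 132, 40], [0, 0, 0, 63, -0.4, 141, 40], [0, 0, 0, 63, -0.4, 141, 40], [0, 0, 0, 63, -0.4, 141, 40]]}}

```text
t: 12.82
eef_pos: [0.4485, -0.3376, 0.0761]
tool_rot: [0.001, 0.139, 0.99, -0.0]
contact_force: [0.3, 0.3, 0.7]
gripper_width: 0.468
grasp_force: 0.0
```

>>> {"name": "jog_arm", "arguments": {"motion": [[0, 0, 0, 0, 0, 0, 20], [0, 0, 0, 0, 0, 0, 2], [0, 0, 0, 0, 0, 0, 2], [0, 0, 0, 0, 0, 0, 2], [0, 0, 0, 0, 0, 0, 2], [0, 0, 0, 0, 0, 0, 2]], "grip_force": 70}}

```text
t: 13.58
eef_pos: [0.448, -0.3382, 0.0762]
tool_rot: [0.0, 0.139, 0.99, -0.001]
contact_force: [-1.6, -1.2, 5.0]
gripper_width: 0.152
grasp_force: 68.9
```

>>> {"name": "jog_arm", "arguments": {"motion": [[0, 0, 0.1, 0, 0, 0, 2], [0, 0, 0.2, 0, 0, 0, 2], [0, 0, 0.3, 0, 0, 0, 2], [0, 0, 0.4, 0, 0, 0, 2], [0, 0, 0.5, 0, 0, 0, 2], [0, 0, 0.6, 0, 0, 0, 2], [0, 0, 0.7, 0, 0, 0, 2], [0, 0, 0.8, 0, 0, 0, 2], [0, 0, 0.9, 0, 0, 0, 2], [0, 0, 0.9, 0, 0, 0, 2]]}}

```text
t: 14.82
eef_pos: [0.4491, -0.3372, 0.0762]
tool_rot: [0.001, 0.555, 0.832, 0.0]
contact_force: [0.9, 0.8, 6.1]
gripper_width: 0.15
grasp_force: 69.0
```

```bash
python3 -c "
from h import *
o=bot.get_obs(); print(o['eef_pos'],rot(o).as_matrix()[:2,0],o['torque'],o['contact_force'],o['gripper_width'])
x=rot(o).as_matrix()[:,0]; y=np.degrees(np.arctan2(x[1],x[0])); print(y,np.radians(164.2-y))"
```

```text
[ 0.4491 -0.3372  0.0762] [-0.3838  0.9234] [ 0.2544 -0.1989  0.194 ] [0.9241 0.8344 6.1073] 0.14958730447983193
112.57016336135393 0.9011106416111755
```

>>> {"name": "jog_arm", "arguments": {"motion": [[0, 0, 0.1, 0, 0, 0, 2], [0, 0, 0.2, 0, 0, 0, 2], [0, 0, 0.28, 0, 0, 0, 2], [0, 0, 0.315, 0, 0, 0, 2], [0, 0, 0.315, 0, 0, 0, 2], [0, 0, 0.315, 0, 0, 0, 2], [0, 0, 0.315, 0, 0, 0, 2]]}}

```text
t: 15.7
eef_pos: [0.4496, -0.3371, 0.0762]
tool_rot: [0.001, 0.678, 0.735, 0.001]
contact_force: [1.9, 2.0, 5.9]
gripper_width: 0.147
grasp_force: 68.9
```

```bash
python3 -c "
from h import *
o=bot.get_obs(); print(o['eef_pos'],o['torque'],o['contact_force'],o['gripper_width'],o['t'])
x=rot(o).as_matrix()[:,0]; y=np.degrees(np.arctan2(x[1],x[0])); print(y,np.radians(164.2-y))
B=lambda n:cv2.cvtColor(bot.read_camera(n)['pixels'],cv2.COLOR_RGB2BGR)
cv2.imwrite('pics/w7.png',np.hstack([cv2.resize(B('wrist')[180:480,170:470],(400,400)),cv2.resize(B('top')[210:340,390:520],(400,400),interpolation=2)]))"
```

```text
[ 0.4496 -0.3371  0.0762] [ 0.3166 -0.5191  0.2051] [1.8609 2.0433 5.8745] 0.14650053787014314 15.7
94.61645670384067 1.214461935722008
```

View pics/w7.png

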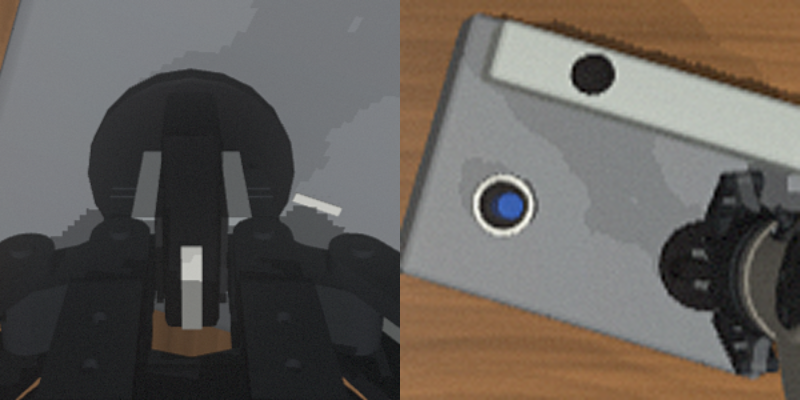

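The tablet is in the well. The bar is aligned with the fingers and the dial is at about 1.21 rad. I'll add a small nudge for margin, then hand in.

>>> {"name": "jog_arm", "arguments": {"motion": [[0, 0, 0.012, 0, 0, 0, 2], [0, 0, 0.012, 0, 0, 0, 2], [0, 0, 0.012, 0, 0, 0, 2], [0, 0, 0.012, 0, 0, 0, 2]]}}

```text
t: 16.3
eef_pos: [0.4496, -0.3371, 0.0762]
tool_rot: [0.001, 0.682, 0.731, 0.001]
contact_force: [2.4, 1.3, 7.1]
gripper_width: 0.152
grasp_force: 69.0
```

```bash
python3 -c "
from h import *
o=bot.get_obs(); print(o['torque'],o['contact_force'],o['gripper_width'])
x=rot(o).as_matrix()[:,0]; print(np.radians(164.2)-np.arctan2(x[1],x[0]))
print(bot.hand_in())"
```

```text
[ 0.3078 -0.5184  0.1726] [2.369  1.2643 7.1368] 0.15214509204340734
1.2264452657811755
the job is handed in; nothing more can be done
None
```

The blue tablet stands upright in the doser's well and the gripper is holding the dial at the third click (about 1.23 rad by the tool's rotation); I handed the job in at about 16 s, and no verdict came back.

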